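# Gauge a sleeve, then show the camera the hidden mark with an inspection mirror

## Robot

A 6-joint arm with a two-finger parallel gripper is mounted at the origin on a cart in front of the work surface, level with it; the furniture and walls round the work are solid. World frame = base frame: x ahead of the robot, y to its left, z up, the work surface at z = 0. Lengths are in m, angles in degrees, forces in N, time in s.
With the tool pointing down it reaches from about 0.3 to 0.75 m from the base axis. Payload 8.5 kg.
Tool frame: the origin (TCP) lies midway between the tips of the shut fingers; the grasp point (between the pads) lies 19 mm behind it; z points along the fingers, y is the line along which they close (so a half turn about z gives the same grasp; the last joint's range is limited). The gripper opens to 85 mm and grips with 20 to 120 N. Pads are 22 mm wide; open, the fingers measure 114 mm over their backs; the gripper's body (76 mm by 85 mm) begins 54 mm behind the grasp point. The pads swing forward as they close: fully open they stand 13 mm farther back than shut.
Start: joints at [-88.826, 21.807, 74.336, -0, 83.858, -12.336], TCP at [0.128, -0.535, 0.201] pointing down, gripper open.
Joint ranges: [-178.18, 178.18], [-50.72, 133.34], [12.68, 142.11], [-81.47, 261.47], [9.98, 163.14], [-165.26, 165.26]. Speed limits (degrees/s): [136.94, 136.94, 180, 180, 180, 180].

## Interface

Orientations are given as a 3x3 rotation matrix whose columns are the frame's x, y, z axes.
In Python, from rig import monitor, optics, close_job, models gives the robot as it stands.
- The arm moves only by the tool step_arm, never from a script. Its arguments are lists of equal length, an entry for each row: "fingers": the closure, from -1 (fully open) to 1 (shut); "travel": the shift along the tool's x, y, z scaled (see below), a list of three; "twist": the turn about the tool's z scaled (see below). In form: {"fingers": [fingers, ...], "travel": [[tx, ty, tz], ...], "twist": [twist, ...]}. A call has 1 to 10 rows; each row shifts and turns the commanded pose from where the row before left it, along the tool's axes as they then stand; what a row does not reach is not made up. The controller multiplies each number of a shift by 100 mm and each number of a turn by pi rad. A row lasts 1/8 s, in which the tool goes at most 62.5 mm and 10.7 degrees, less where a joint would pass 70% of its speed; a pose out of reach is approached as far as the arm can. A call with a number of a shift or a turn outside -1 to 1 is refused whole. A call with a gripper value outside its range is refused whole. The fingers move at their own pace and stop on an object; "force" is the grip in N (left out, the last holds). Time passes only in rows, so rows that do not move let the fingers close. It gives the time, the measured TCP pose, the force, the opening and the grip force at its end, in the units of the state.
- monitor.observe(): the state, without advancing time (a new reading comes with each control period).
- optics.get_image(name): name is "side" or "top" or "wrist"; returns (picture, depth): 480x640x3 uint8, blue, green, red; 480x640 float32, m along the optical axis (not along the pixel's ray), 0 where there is no reading.
- optics.get_calibration(name): a dict with "vertical_fov" (degrees; the focal length in pixels is half the picture's height over the tangent of half this angle, whatever the lens; pixels are square), "cx", "cy" (the principal point, pixels), "world_from_camera" (4x4, takes a point from camera to world coordinates). Camera axes: x right, y up, looking along -z (the intrinsics and any distortion apply to the point x, -y, -z); pixel columns grow to the right and rows downward; lengths in m; the calibration is good to about 2 mm. A picture is of the moment at which its call begins: read the wrist's pose just before it. get_calibration takes no time and is no camera call; for the wrist camera it gives the pose at the moment of the call.
- close_job(): hands the job in; it is judged then, once.
Trained networks look in the newest picture that a camera, given by its name, has taken for a name from the list of things; names that differ only in an ending like _2 or _b are one class to them, and where a whole thing is asked for, a point or a joint stands for the part that bears it (a point fixed in the world has none). Each returns a list of dicts, best first, with "confidence" (0 to 1); they miss things now and then, are a little off and sometimes report something else, mostly with a low value. They report only what shows in the picture. A call takes as long as a camera call. They do not tell look-alikes from the thing itself.
- models.trace(camera, query): "mask" (480x640 bool, what is visible of it) and "point" ([column, row] in pixels, amid what is visible of it).
- models.landmark_of(camera, query): "point" ([column, row] in pixels: a listed point, or the origin of a listed thing).
The state is a dict: "time_s": time; "q": joint angles; "qvel": joint speeds; "joint_efforts": joint torques, N m; "position": TCP position; "tool_rot": TCP orientation; "ft_force": force on the tool from outside, world axes, zero at the start; "wrist_torque": the same for the moment, N m; "grip_width": finger opening in m; "gripper_force": force on a finger pad.
Only numpy, scipy, OpenCV 4.12 (cv2) and the standard library are available. Lean on these libraries where they do the work, as an engineer would, in place of code of your own. Each camera call takes 0.05 s, during which the arm holds its last target. There are 200 camera calls.

## Task

Two steel sleeves stand on the desk: find the one whose bore fits over the gauge pin of the inspection jig, slide it down the pin until it rests fully on the block, and let it go. Then lift the inspection mirror out of its cradle by the handle and hold its glass at the camera's height, centred over the round target on the jig's base, angled so that the jig's little camera sees in it the cross mark on the hidden rear face of the gauge block. Finish while still holding the mirror steady at that angle, touching nothing else with it, and leave the other sleeve and the things lying around where they are.

Things in the scene. Friction and masses are not known exactly. Their poses are not given: they have to be found in the camera images.
- jig: inspection jig, fixed: L-shaped aluminium base plate 8 mm thick (leg along its x 290 x 60 mm, x -150 to +140; short leg on the +y side at x +65 to +140, out to y +100 mm) with camera, gauge block and a flat round target. Origin at desk level under the axis of the gauge pin; z up. Block: steel, 40 x 40 mm, top 75 mm above the desk, pin standing on it
- lens (a point): front of the jig camera's lens, at (-100, 0, 55) mm in the jig's axes; it looks along the jig's +x, past the block, towards the mirror. The camera behind it is a black housing 30 x 34 x 34 mm on a post, top 72 mm above the desk
- mark (a point): centre of the mark, a black cross on a white 22 mm disc on the block's rear (+x) face, at (20, 0, 55) mm in the jig's axes; hidden from the lens, it faces +x
- seat (a point): foot of the gauge pin: centre of the block's top face, 75 mm above the desk, where the sleeve's underside must rest; z axis up. The pin is 20 mm in diameter, straight up to 109 mm above the desk, then tapering to 12 mm at its top, 119 mm above the desk
- station (a point): where the middle of the mirror glass belongs: 55 mm above the desk over the centre of the round target (50 mm ring with a dot) on the short leg, at (100, 65, 55) mm in the jig's axes. From here the lens is 210 mm and the mark 103 mm away, all three at the same height
- bisect (a point): the point on the straight line between lens and mark, at (-19.5, 0, 55) mm in the jig's axes, at which a mirror at the station must face: its direction from the station halves the angle between the directions to the lens and to the mark
- sleeve_wide: the sleeve that fits: steel tube standing upright, 38 mm outside diameter, 36 mm tall, bore 23 mm, right through; 60 g. Origin at the centre of its underside. Grip it across the outside
- sleeve_narrow: the sleeve that does not fit: same outside (38 mm diameter, 36 mm tall), bore only 12 mm; origin at the centre of its underside. Leave it alone; the two stand 6 to 11 cm apart and may have swapped places
- mirror: loose inspection mirror, 80 g: upright round glass in a black 48 mm rim. Origin at the middle of the glass, x out of the glass, z up; the handle runs along -y: a neck, then a dark bar 12 mm thick (x -9 to +3), 16 mm high (z -8 to +8), y -36 to -128 mm. Grip it across x at y -80 mm, near its centre of mass. Starts in the cradle, origin 55 mm above the desk; lifts straight up
- cradle: fixed grey mirror cradle, base 44 x 85 x 8 mm, with two open U saddles 68 mm apart along its y (each 26 mm wide in x, 8 mm thick, 56 mm high; between them 60 mm are free), which carry the handle. Origin at the centre of its underside
- tape: bystander: roll of black tape, 53 mm across and 19 mm high; origin at its underside. Not to be moved
- board: bystander: small green circuit board 46 x 52 x 17 mm lying between cradle and jig; origin at its underside. Not to be moved
- bits: bystander: beige small case 57 x 86 x 28 mm behind the jig; origin at its underside. Not to be moved
Things that resemble listed ones, but are neither listed nor needed, are in the scene too. Leave any black look-alike of the sleeve_wide alone.

How it is judged:
By the outcome, as a careful person would: the job done as asked, in the order asked, and still so for the second after the job is handed in, while the arm keeps its last pose, push and grip.
It also fails if it takes over 54 s, if anything falls off the work surface, if the arm or the gripper's body presses on something with over 40 N, if the wrist force passes 120 N, or if a joint passes its speed limit or range.

## Working session

There is one attempt and no reset: what is moved stays moved. The work goes in short steps, Python scripts to look and compute and a tool call to move; the robot and the scene stay as the last step left them, time stands still between calls to the robot, and variables do not carry over. Pictures are saved under pics/ and viewed, at most 10 in all, crops included, and the job is handed in when it is done.

Besides the shell and the picture viewer there is one more tool, called after "Call:" by a JSON object that holds its "method" and its "body", one argument or row to a line. step_arm: Moves the arm, as the interface text tells. Its arguments: {"type":"object","properties":{"fingers":{"type":"array","items":{"type":"number"}},"travel":{"type":"array","items":{"type":"array","items":{"type":"number"}}},"twist":{"type":"array","items":{"type":"number"}},"force":{"type":"number"}},"required":["fingers","travel","twist"]}

```bash
mkdir -p pics; ls
cat > h.py <<'E'
import numpy as np, cv2
from rig import monitor, optics, models
def K(c):
    f=240/np.tan(np.radians(c["vertical_fov"])/2); return f,c["cx"],c["cy"],np.array(c["world_from_camera"])
def ray(c,p):
    f,cx,cy,T=K(c); d=np.array([(p[0]-cx)/f,-(p[1]-cy)/f,-1.]); return T[:3,3],T[:3,:3]@d
def atz(c,p,z):
    o,d=ray(c,p); return o+d*(z-o[2])/d[2]
def proj(c,P):
    f,cx,cy,T=K(c); q=T[:3,:3].T@(np.array(P)-T[:3,3]); return np.array([cx+f*q[0]/-q[2],cy+f*q[1]/q[2]])
def cloud(c,dep,mask=None):
    f,cx,cy,T=K(c); m=dep>0
    if mask is not None: m&=mask
    v,u=np.nonzero(m); z=dep[v,u]
    return (T[:3,:3]@np.array([(u-cx)/f*z,-(v-cy)/f*z,-z])).T+T[:3,3],u,v
def tri(c1,p1,c2,p2):
    o1,d1=ray(c1,p1);o2,d2=ray(c2,p2);A=np.c_[d1,-d2];s=np.linalg.lstsq(A,o2-o1,rcond=None)[0]
    a=o1+d1*s[0];b=o2+d2*s[1];return (a+b)/2,np.linalg.norm(a-b)
E
python3 - <<'E'
from h import *
ims=[]
for n in ("top","side","wrist"):
    c=optics.get_calibration(n); im,d=optics.get_image(n); ims.append(im)
    cv2.imwrite(f"pics/{n}0.png",im); np.save(f"pics/{n}0d.npy",d)
    print(n,{k:v for k,v in c.items() if k!="world_from_camera"},np.round(c["world_from_camera"],3).tolist())
    if n=="wrist": continue
    for q in ["lens","mark","seat","station","sleeve_wide","sleeve_narrow","mirror","cradle","jig","tape","board","bits"]:
        print(n,q,[(np.round(r["point"],1).tolist(),round(r["confidence"],2)) for r in models.landmark_of(n,q)][:4])
s=monitor.observe();print(s["time_s"],np.round(s["tool_rot"],3).tolist())
E
```

```text
pics
top {'vertical_fov': 53.57946511286876, 'cx': 324.58806212853403, 'cy': 238.71532432771426} [[0.008, 0.998, -0.056, 0.494], [-1.0, 0.006, -0.03, 0.123], [-0.03, 0.057, 0.998, 0.907], [0.0, 0.0, 0.0, 1.0]]
top lens [([335.5, 236.3], 0.92), ([456.7, 303.9], 0.51), ([269.4, 226.2], 0.47)]
top mark [([271.0, 224.7], 0.69)]
top seat [([280.2, 224.9], 0.92)]
top station [([218.2, 254.2], 0.69)]
top sleeve_wide [([399.6, 251.7], 0.68), ([297.9, 292.9], 0.6)]
top sleeve_narrow [([449.2, 250.7], 0.91), ([267.9, 224.6], 0.62), ([282.1, 224.7], 0.61)]
top mirror [([416.9, 304.8], 0.82)]
top cradle [([458.7, 302.4], 0.89)]
top jig [([282.6, 226.4], 0.56)]
top tape [([379.1, 174.5], 0.97)]
top board [([338.4, 295.3], 0.79), ([270.7, 224.5], 0.48)]
top bits [([210.4, 164.9], 0.93)]
side {'vertical_fov': 50.698654111045954, 'cx': 317.3137278332325, 'cy': 248.48417232626846} [[0.662, 0.65, -0.374, 0.216], [-0.75, 0.579, -0.32, -0.117], [0.009, 0.492, 0.871, 0.827], [0.0, 0.0, 0.0, 1.0]]
side lens [([334.1, 259.7], 0.71)]
side mark []
side seat []
side station [([234.0, 205.6], 0.89), ([305.3, 231.2], 0.36)]
side sleeve_wide [([264.4, 286.9], 0.95), ([374.9, 326.7], 0.65), ([334.4, 259.3], 0.59), ([294.7, 215.3], 0.36)]
side sleeve_narrow [([420.9, 354.6], 0.59)]
side mirror [([352.1, 371.8], 0.66)]
side cradle [([390.7, 410.4], 0.84), ([294.5, 236.2], 0.33)]
side jig [([297.4, 235.3], 0.7)]
side tape [([422.7, 354.4], 0.67), ([292.5, 318.2], 0.54)]
side board [([292.4, 318.7], 0.86)]
side bits [([283.5, 160.7], 0.76), ([292.9, 319.8], 0.72)]
wrist {'vertical_fov': 69.5523186601694, 'cx': 325.0740679548519, 'cy': 240.19194373770063} [[0.233, 0.922, 0.309, 0.209], [-0.972, 0.222, 0.073, -0.516], [-0.001, -0.318, 0.948, 0.374], [0.0, 0.0, 0.0, 1.0]]
1.35 [[0.972, 0.234, 0.0], [0.234, -0.972, -0.0], [-0.0, 0.0, -1.0]]
```

View pics/top0.png

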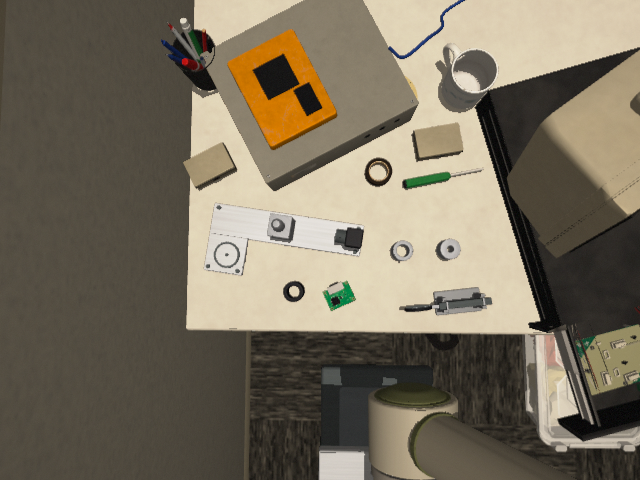

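View pics/side0.png

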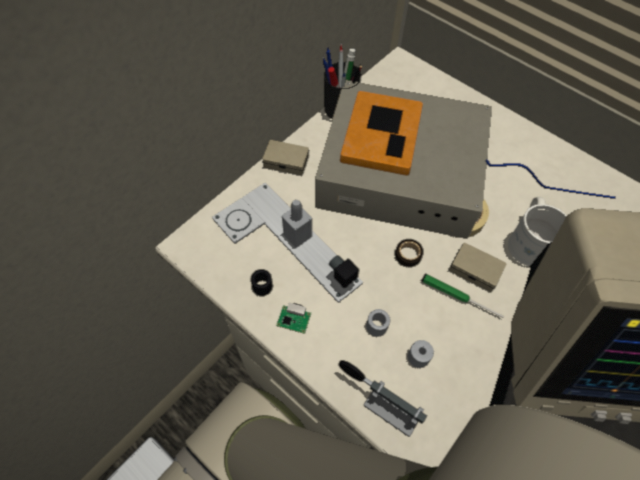

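The top view shows bright steel sleeves at (402,251), with a wide bore, and (449,250), with a narrow bore. The black ring at (293,291) is a look-alike. The mirror and cradle are at (440,303), with the glass at (415,307). The jig's pin is at (281,226) and its target at (227,255). The steel sleeve at (402,251) fits the description, so I'll confirm it in a crop and measure.

```bash
cat > m1.py <<'E'
from h import *
C={n:optics.get_calibration(n) for n in ("top","side")}
im={n:cv2.imread(f"pics/{n}0.png") for n in C}; D={n:np.load(f"pics/{n}0d.npy") for n in C}
P={n:cloud(C[n],D[n]) for n in C}
def sel(n,c,r,z0,z1):
    p=P[n][0]; m=(np.hypot(*(p[:,:2]-c).T)<r)&(p[:,2]>z0)&(p[:,2]<z1); return p[m]
def fc(p):
    from scipy.optimize import least_squares
    return
for n in C:
    for nm,px in {"top":{"A":(402,251),"B":(449,249)},"side":{"A":(378,321),"B":(421,353)}}[n].items():
        c=atz(C[n],px,.036)[:2]; q=sel(n,c,.03,.028,.045); t=np.median(q[:,2])
        (x,y),r=cv2.minEnclosingCircle((q[:,:2]*1000).astype(np.float32)); 
        print(n,nm,"ray",c.round(4),"circ",round(x,1),round(y,1),round(r,1),"ztop",round(t,4),"desk",np.median(sel(n,c,.05,-.02,.015)[:,2]).round(4))
    # handle
    c=atz(C[n],{"top":(440,303),"side":(385,392)}[n],.06)[:2]
    q=sel(n,c,.09,.0585,.068); print(n,"handle",cv2.minAreaRect((q[:,:2]*1000).astype(np.float32)),np.median(q[:,2]))
    q=sel(n,c,.13,.068,.09); print(n,"rim",q.mean(0).round(4) if len(q) else 0,len(q),cv2.minAreaRect((q[:,:2]*1000).astype(np.float32)) if len(q)>3 else 0)
    # jig
    c=atz(C[n],{"top":(281,224),"side":(297,215)}[n],.09)[:2]
    q=sel(n,c,.05,.07,.08); print(n,"block",cv2.minAreaRect((q[:,:2]*1000).astype(np.float32)),np.median(q[:,2]))
    q=sel(n,c,.05,.1,.13); print(n,"pin",q.mean(0).round(4),q[:,2].max().round(4),cv2.minEnclosingCircle((q[:,:2]*1000).astype(np.float32)))
    c=atz(C[n],{"top":(285,228),"side":(290,240)}[n],.008)[:2]
    q=sel(n,c,.2,.0055,.0105); print(n,"plate",len(q),cv2.minAreaRect((q[:,:2]*1000).astype(np.float32)))
    print(n,"target",atz(C[n],{"top":(227,255),"side":(239,219)}[n],.008).round(4))
a=cv2.resize(im["top"][210:330,370:510],None,fx=4,fy=4,interpolation=cv2.INTER_CUBIC)
b=cv2.resize(im["side"][300:420,340:440],None,fx=4,fy=4,interpolation=cv2.INTER_CUBIC)
cv2.imwrite("pics/crop1.png",cv2.resize(np.hstack([a,b]),(800,400)))
E
python3 m1.py
```

```text
top A ray [0.5219 0.0082] circ 524.2 7.4 19.0 ztop 0.0356 desk 0.0001
top B ray [ 0.5262 -0.0769] circ 527.2 -78.5 19.0 ztop 0.0359 desk 0.0001
top handle ((428.5807800292969, -68.43742370605469), (14.97519302368164, 150.7225799560547), 6.7041425704956055) 0.06313082524102448
top rim [ 0.4215 -0.0158  0.0753] 94 ((421.2616882324219, -16.262144088745117), (6.8602399826049805, 39.96146774291992), 6.2711710929870605)
top block ((564.1201171875, 228.84689331054688), (40.0477409362793, 40.13164138793945), 80.8467788696289) 0.07475650926009214
top pin [0.5633 0.2278 0.1148] 0.1227 ((563.8282470703125, 228.84776306152344), 10.048577308654785)
top plate 4606 ((570.92724609375, 251.33270263671875), (347.64117431640625, 345.0015563964844), 79.10453033447266)
top target [0.5128 0.3359 0.008 ]
side A ray [0.519 0.007] circ 522.5 8.5 19.2 ztop 0.0358 desk 0.0005
side B ray [ 0.5218 -0.0787] circ 526.1 -78.4 19.7 ztop 0.0361 desk 0.0003
side handle ((428.8343811035156, -67.48356628417969), (17.339725494384766, 150.44285583496094), 5.919417858123779) 0.06309071111428871
side rim [ 0.4196 -0.0162  0.0752] 138 ((420.31634521484375, -15.708498001098633), (7.537009239196777, 40.68688201904297), 6.761160373687744)
side block ((562.6761474609375, 229.21139526367188), (40.87464904785156, 40.08221435546875), 81.61138916015625) 0.07515598418682112
side pin [0.5602 0.2268 0.1128] 0.1219 ((562.3281860351562, 228.68539428710938), 9.592127799987793)
side plate 3973 ((586.569091796875, 246.17416381835938), (351.11883544921875, 315.2638854980469), 70.44239807128906)
side target [0.5165 0.3392 0.008 ]
```

View pics/crop1.png

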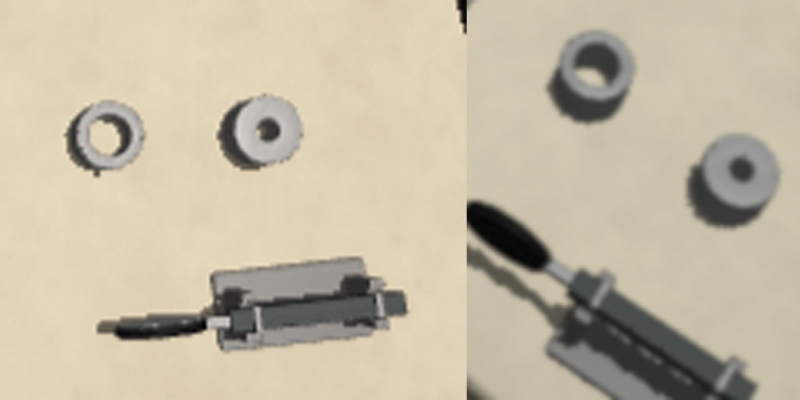

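Sleeve A, top (402,251) and side (378,321), has thin walls and a wide bore, so it is sleeve_wide. B at (449,250) has the small hole. Next I'll check that the approach path is clear.

```bash
cat >> m1.py <<'E'
print("----")
for n in C:
    p=P[n][0]
    for a,b in (((.128,-.535),(.523,.008)),((.128,-.535),(.25,-.3)),((.25,-.3),(.523,.008)),((.523,.008),(.563,.229))):
        a=np.array(a);b=np.array(b);u=(b-a)/np.linalg.norm(b-a);s=(p[:,:2]-a)@u;w=(p[:,:2]-a)@np.array([-u[1],u[0]])
        for k in np.arange(0,np.linalg.norm(b-a),.08):
            m=(s>k)&(s<k+.08)&(np.abs(w)<.1); print(n,a,round(k,2),p[m,2].max().round(3) if m.any() else None,p[m][p[m,2].argmax()].round(2) if m.any() else 0)
    m=(p[:,0]>.35)&(p[:,0]<.75)&(p[:,1]<-.12)&(p[:,1]>-.4)&(p[:,2]>.12); q=p[m]; print(n,"scope",q.min(0).round(3) if m.any() else 0,q.max(0).round(3) if m.any() else 0)
    c=atz(C[n],{"top":(293,291),"side":(261,281)}[n],.02)[:2];q=sel(n,c,.03,.01,.06);print("ring",q[:,2].max(),cv2.minEnclosingCircle((q[:,:2]*1000).astype(np.float32)))
E
python3 m1.py | sed -n '/----/,$p'
```

```text
----
top [ 0.128 -0.535] 0.0 -0.534 [ 0.13 -0.49 -0.53]
top [ 0.128 -0.535] 0.08 -0.533 [ 0.21 -0.48 -0.53]
top [ 0.128 -0.535] 0.16 0.103 [ 0.24 -0.34  0.1 ]
top [ 0.128 -0.535] 0.24 0.102 [ 0.22 -0.29  0.1 ]
top [ 0.128 -0.535] 0.32 0.104 [ 0.42 -0.29  0.1 ]
top [ 0.128 -0.535] 0.4 0.103 [ 0.39 -0.23  0.1 ]
top [ 0.128 -0.535] 0.48 0.066 [ 0.43 -0.14  0.07]
top [ 0.128 -0.535] 0.56 0.082 [ 0.42 -0.02  0.08]
top [ 0.128 -0.535] 0.64 0.04 [0.51 0.   0.04]
top [ 0.128 -0.535] 0.0 -0.531 [ 0.04 -0.49 -0.53]
top [ 0.128 -0.535] 0.08 -0.533 [ 0.21 -0.48 -0.53]
top [ 0.128 -0.535] 0.16 0.103 [ 0.24 -0.34  0.1 ]
top [ 0.128 -0.535] 0.24 0.102 [ 0.22 -0.29  0.1 ]
top [ 0.25 -0.3 ] 0.0 0.09 [ 0.32 -0.29  0.09]
top [ 0.25 -0.3 ] 0.08 0.407 [ 0.28 -0.11  0.41]
top [ 0.25 -0.3 ] 0.16 0.101 [ 0.44 -0.24  0.1 ]
top [ 0.25 -0.3 ] 0.24 0.079 [ 0.42 -0.03  0.08]
top [ 0.25 -0.3 ] 0.32 0.082 [ 0.42 -0.02  0.08]
top [ 0.25 -0.3 ] 0.4 0.074 [0.53 0.09 0.07]
top [0.523 0.008] 0.0 0.073 [0.55 0.08 0.07]
top [0.523 0.008] 0.08 0.076 [0.54 0.1  0.08]
top [0.523 0.008] 0.16 0.123 [0.56 0.22 0.12]
top scope 
[... 508 characters left out ...]
.    0.04]
side [ 0.128 -0.535] 0.0 None 0
side [ 0.128 -0.535] 0.08 None 0
side [ 0.128 -0.535] 0.16 None 0
side [ 0.128 -0.535] 0.24 None 0
side [ 0.25 -0.3 ] 0.0 None 0
side [ 0.25 -0.3 ] 0.08 0.684 [ 0.28 -0.17  0.68]
side [ 0.25 -0.3 ] 0.16 0.065 [ 0.43 -0.14  0.07]
side [ 0.25 -0.3 ] 0.24 0.08 [ 0.42 -0.02  0.08]
side [ 0.25 -0.3 ] 0.32 0.082 [ 0.42 -0.01  0.08]
side [ 0.25 -0.3 ] 0.4 0.074 [0.53 0.09 0.07]
side [0.523 0.008] 0.0 0.074 [0.53 0.09 0.07]
side [0.523 0.008] 0.08 0.076 [0.53 0.1  0.08]
side [0.523 0.008] 0.16 0.122 [0.57 0.23 0.12]
side scope [ 0.512 -0.357  0.121] [ 0.719 -0.124  0.376]
ring 0.04042792192951972 ((445.9137878417969, 207.88133239746094), 19.340465545654297)
```

Call:
{"method": "step_arm", "body": {
  "fingers": [-1, -1, -1, -1, -1, -1, -1],
  "travel": [
    [0, 0, 0],
    [0, 0, 0],
    [0, 0, 0],
    [0, 0, 0],
    [0, 0, 0],
    [0, 0, 0],
    [0, 0, 0]
  ],
  "twist": [-0.0537, -0.0537, -0.0537, -0.0537, -0.0537, -0.0537, -0.0537],
  "force": 40
}}

```text
time_s: 2.22
position: [0.1285, -0.5348, 0.2007]
tool_rot: [[0.148, 0.989, 0.0], [0.989, -0.148, -0.0], [-0.0, 0.0, -1.0]]
ft_force: [0.1, -0.2, 0.6]
grip_width: 0.0851
gripper_force: 0.0
```

Call:
{"method": "step_arm", "body": {
  "fingers": [-1, -1, -1, -1, -1, -1, -1, -1],
  "travel": [
    [0.517, 0.203, 0],
    [0.517, 0.203, 0],
    [0.517, 0.203, 0],
    [0.517, 0.203, 0],
    [0.517, 0.203, 0],
    [0.517, 0.203, 0],
    [0.517, 0.203, 0],
    [0.517, 0.203, 0]
  ],
  "twist": [0, 0, 0, 0, 0, 0, 0, 0]
}}

```text
time_s: 3.22
position: [0.3531, -0.1494, 0.201]
tool_rot: [[0.154, 0.988, 0.001], [0.988, -0.154, -0.001], [-0.0, 0.001, -1.0]]
ft_force: [1.7, -0.4, 0.3]
grip_width: 0.085
gripper_force: 0.0
```

Call:
{"method": "step_arm", "body": {
  "fingers": [-1, -1, -1, -1, -1],
  "travel": [
    [0.453, 0.36, 0],
    [0.453, 0.36, 0],
    [0.453, 0.36, 0],
    [0.453, 0.36, 0],
    [0, 0, 0]
  ],
  "twist": [0, 0, 0, 0, 0]
}}

```text
time_s: 3.85
position: [0.5241, 0.0083, 0.2001]
tool_rot: [[0.149, 0.989, -0.0], [0.989, -0.149, 0.0], [0.0, -0.0, -1.0]]
ft_force: [-0.1, -0.1, 0.7]
grip_width: 0.0851
gripper_force: 0.0
```

```bash
cat > m2.py <<'E'
from h import *
import sys
s=monitor.observe(); c=optics.get_calibration("wrist"); im,d=optics.get_image("wrist"); cv2.imwrite(f"pics/{sys.argv[1]}.png",im)
print(s["time_s"],np.round(s["position"],4),np.round(c["world_from_camera"],3)[:3,3])
P,u,v=cloud(c,d)
def near(x,y,r,z0,z1):
    m=(np.hypot(P[:,0]-x,P[:,1]-y)<r)&(P[:,2]>z0)&(P[:,2]<z1); return P[m]
def circ(x,y,r,z0,z1):
    q=near(x,y,r,z0,z1); 
    if len(q)<5: return None
    return len(q),cv2.minEnclosingCircle((q[:,:2]*1000).astype(np.float32)),np.median(q[:,2]).round(4)
def rect(x,y,r,z0,z1):
    q=near(x,y,r,z0,z1)
    if len(q)<5: return None
    return len(q),cv2.minAreaRect((q[:,:2]*1000).astype(np.float32)),np.median(q[:,2]).round(4)
print("A",circ(.5233,.008,.028,.03,.042),"B",circ(.5266,-.0785,.028,.03,.042))
print("block",rect(.5633,.2288,.05,.07,.08),"pin",circ(.5633,.2288,.03,.1,.125))
print("handle",rect(.437,-.094,.05,.059,.068))
for q in sys.argv[2:]:
    print(q,[(np.round(r["point"],1).tolist(),round(r["confidence"],2)) for r in models.landmark_of("wrist",q)][:3])
E
python3 m2.py w1 sleeve_wide seat station mark
```

```text
3.85 [0.5241 0.0083 0.2001] [0.538 0.089 0.374]
A (727, ((524.9480590820312, 7.928684234619141), 18.79258918762207), np.float64(0.0359)) B (839, ((528.6353759765625, -77.78241729736328), 18.949050903320312), np.float64(0.0359))
block None pin None
handle (1006, ((431.9010009765625, -94.58839416503906), (12.636914253234863, 98.6666030883789), 6.9280781745910645), np.float64(0.063))
sleeve_wide [([323.5, 202.0], 0.98), ([211.0, 7.4], 0.8)]
seat []
station []
mark []
```

View pics/w1.png

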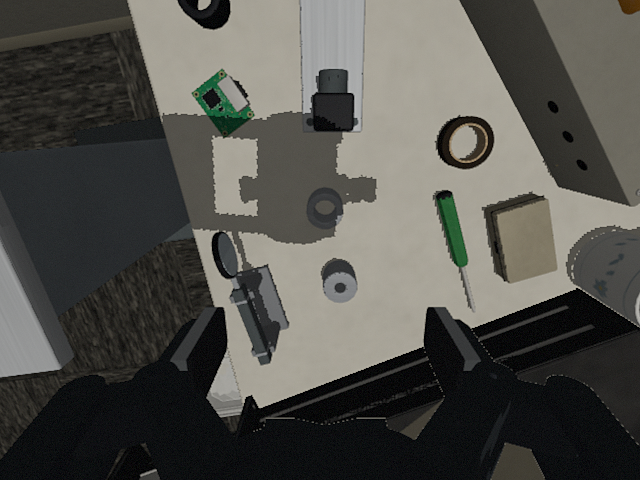

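The wrist view shows sleeve_wide at (324,207), in line with the fingers, and the narrow one at (340,283). The mirror glass is at (225,255). Three views agree on A within 2 mm, so I'll descend and grip.

Call:
{"method": "step_arm", "body": {
  "fingers": [-1, -1, -1, -1, -1, -1],
  "travel": [
    [0, 0, 0.5],
    [0, 0, 0.5],
    [0, 0, 0.5],
    [0, 0, 0.3],
    [0, 0, 0.18],
    [0, 0, 0]
  ],
  "twist": [0, 0, 0, 0, 0, 0]
}}

```text
time_s: 4.85
position: [0.5217, 0.0053, 0.0022]
tool_rot: [[0.155, 0.988, -0.002], [0.988, -0.155, 0.0], [0.0, -0.002, -1.0]]
ft_force: [0.1, 0.2, 0.7]
grip_width: 0.0854
gripper_force: 0.0
```

Call:
{"method": "step_arm", "body": {
  "fingers": [1, 1, 1, 1, 1, 1],
  "travel": [
    [0, 0, 0],
    [0, 0, 0],
    [0, 0, 0],
    [0, 0, 0],
    [0, 0, 0],
    [0, 0, 0]
  ],
  "twist": [0, 0, 0, 0, 0, 0],
  "force": 40
}}

```text
time_s: 5.6
position: [0.5228, 0.0058, 0.0034]
tool_rot: [[0.153, 0.988, 0.001], [0.988, -0.153, -0.0], [-0.0, 0.001, -1.0]]
ft_force: [-1.4, -0.4, 7.1]
grip_width: 0.0083
gripper_force: 59.8
```

Run:
```python
from h import *
s=monitor.observe(); print({k:np.round(s[k],3).tolist() for k in("time_s","q","ft_force","grip_width","gripper_force")})
a=optics.get_image("side")[0]; b=optics.get_image("wrist")[0]
x=cv2.resize(a[230:410,280:460],(400,400),interpolation=cv2.INTER_CUBIC)
y=cv2.resize(b,(533,400))[:, 60:460]
cv2.imwrite("pics/g1.png",np.hstack([x,y]))
```

```text
{'time_s': 5.6, 'q': [-12.344, 32.496, 94.032, -0.019, 53.409, -3.51], 'ft_force': [-1.402, -0.438, 7.112], 'grip_width': 0.008, 'gripper_force': 59.84}
```

View pics/g1.png

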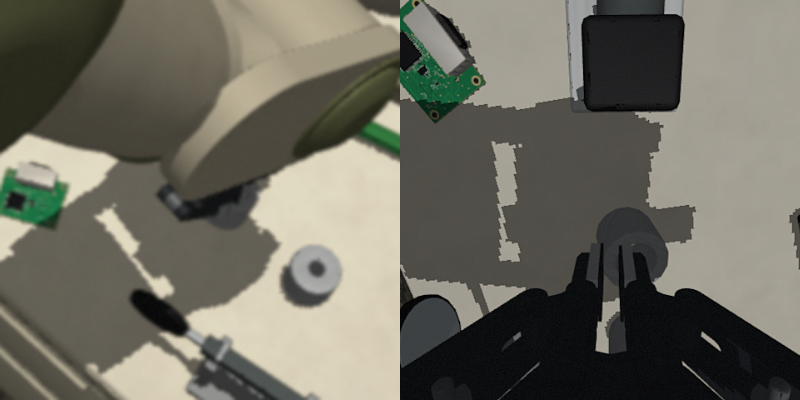

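Run:
```python
from h import *
b,d=optics.get_image("wrist"); c=optics.get_calibration("wrist")
cv2.imwrite("pics/g2.png",cv2.resize(b[220:420,250:450],(600,600),interpolation=cv2.INTER_CUBIC))
for v in range(245,345,8): print(v,[round(float(x),3) for x in d[v,290:420:10]])
P,u,v=cloud(c,d)
m=(u>320)&(u<415)&(v>240)&(v<350)&(P[:,2]>.005)&(P[:,2]<.06); q=P[m]; print(len(q)); 
h,e=np.histogram(q[:,2],12); print(h,e.round(3))
```

```text
245 [0.187, 0.187, 0.188, 0.187, 0.188, 0.187, 0.187, 0.188, 0.186, 0.187, 0.187, 0.187, 0.188]
253 [0.188, 0.189, 0.188, 0.19, 0.18, 0.178, 0.179, 0.183, 0.188, 0.189, 0.189, 0.189, 0.189]
261 [0.189, 0.19, 0.189, 0.178, 0.172, 0.17, 0.168, 0.169, 0.184, 0.189, 0.19, 0.19, 0.19]
269 [0.192, 0.192, 0.191, 0.173, 0.167, 0.161, 0.16, 0.16, 0.165, 0.192, 0.192, 0.191, 0.191]
277 [0.194, 0.193, 0.182, 0.166, 0.16, 0.155, 0.153, 0.152, 0.155, 0.166, 0.194, 0.193, 0.193]
285 [0.195, 0.196, 0.178, 0.161, 0.153, 0.152, 0.151, 0.153, 0.153, 0.154, 0.195, 0.196, 0.195]
293 [0.197, 0.196, 0.153, 0.157, 0.152, 0.152, 0.196, 0.188, 0.155, 0.156, 0.156, 0.196, 0.197]
301 [0.198, 0.198, 0.146, 0.153, 0.153, 0.147, 0.146, 0.184, 0.174, 0.157, 0.157, 0.197, 0.198]
309 [0.149, 0.139, 0.14, 0.154, 0.154, 0.14, 0.14, 0.147, 0.172, 0.16, 0.159, 0.199, 0.199]
317 [0.142, 0.133, 0.133, 0.155, 0.157, 0.135, 0.135, 0.141, 0.169, 0.161, 0.162, 0.201, 0.202]
325 [0.136, 0.129, 0.128, 0.156, 0.158, 0.128, 0.127, 0.135, 0.136, 0.161, 0.203, 0.202, 0.203]
333 [0.131, 0.124, 0.125, 0.205, 0.158, 0.124, 0.123, 0.131, 0.131, 0.164, 0.204, 0.204, 0.205]
341 [0.115, 0.118, 0.123, 0.207, 0.161, 0.123, 0.117, 0.116, 0.117, 0.206, 0.207, 0.205, 0.207]
4981
[ 207  225  258  284  329  377 1098 1422  169  208  189  215] [0.005 0.01  0.014 0.019 0.023 0.028 0.033 0.037 0.042 0.046 0.051 0.055
 0.06 ]
```

View pics/g2.png

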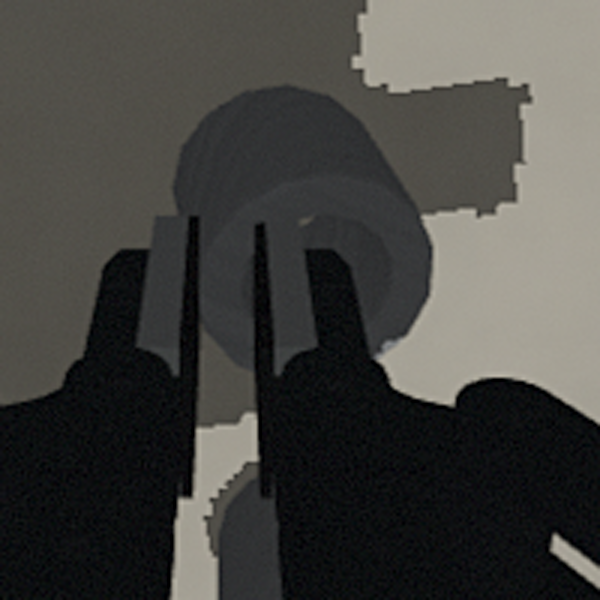

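Run:
```python
from h import *
b,d=optics.get_image("wrist"); c=optics.get_calibration("wrist")
P,u,v=cloud(c,d); s=monitor.observe(); R=np.array(s["tool_rot"]); L=(P-s["position"])@R
I=np.full((480,640,3),np.nan); I[v,u]=L
for p in [(305,293),(305,300),(305,315),(313,293),(340,296),(348,296),(345,310),(355,304),(300,304)]: print(p,(I[p[1],p[0]]*1000).round(1))
m=(u>290)&(u<400)&(v>240)&(v<350)&(P[:,2]>.034)&(P[:,2]<.038); print(cv2.minEnclosingCircle((P[m][:,:2]*1000).astype(np.float32)), len(P[m]))
```

```text
(305, 293) [ 11.1  -7.7 -36.1]
(305, 300) [ 10.7  -7.3 -41.8]
(305, 315) [ 10.6  -6.7 -53.8]
(313, 293) [ 10.9  -4.1 -35.7]
(340, 296) [ 10.3   7.8 -37.2]
(348, 296) [ 10.4  11.3 -37.4]
(345, 310) [ 10.7   9.3 -50.2]
(355, 304) [  6.7  14.4 -37.9]
(300, 304) [ 10.4  -9.3 -44.6]
((534.203369140625, 5.3943281173706055), 22.595218658447266) 1260
```

Call:
{"method": "step_arm", "body": {
  "fingers": [0.65, 0.65, 0.65, 0.65, 0.65, 0.65, 0.65],
  "travel": [
    [0, 0, 0],
    [0, 0, 0],
    [0, 0, -0.2],
    [0, 0, -0.3],
    [0, 0, -0.5],
    [0, 0, -0.5],
    [0, 0, 0]
  ],
  "twist": [0, 0, 0, 0, 0, 0, 0]
}}

```text
time_s: 6.68
position: [0.5241, 0.0057, 0.1559]
tool_rot: [[0.153, 0.988, 0.007], [0.988, -0.153, -0.002], [-0.0, 0.007, -1.0]]
ft_force: [-0.3, -0.1, -0.9]
grip_width: 0.015
gripper_force: 5.1
```

```bash
cat > m3.py <<'E'
from h import *
import sys
b,d=optics.get_image("wrist"); c=optics.get_calibration("wrist"); s=monitor.observe()
P,u,v=cloud(c,d); R=np.array(s["tool_rot"]); L=(P-s["position"])@R
print(s["time_s"],np.round(s["position"],4),s["grip_width"])
m=(L[:,2]<.02)&(L[:,2]>-.11)&(np.abs(L[:,1])<.07)&(np.abs(L[:,0])<.03)&(P[:,2]>.05)
q=L[m]*1000
for a,b2 in ((-70,0),(0,70)):
    w=q[(q[:,1]>=a)&(q[:,1]<b2)]; w=w[w[:,2].argsort()]; print(len(w), w[-1:].round(1), np.percentile(w,[50,98],axis=0).round(1) if len(w) else 0)
m=(P[:,2]>.030)&(P[:,2]<.042)&(np.hypot(P[:,0]-.53,P[:,1]-.008)<.035)
print("sleeve",cv2.minEnclosingCircle((P[m][:,:2]*1000).astype(np.float32)),np.median(P[m][:,2]),m.sum())
b2=optics.get_image("side")[0]
cv2.imwrite(f"pics/{sys.argv[1]}.png",np.hstack([cv2.resize(b,(400,300)),cv2.resize(b2[160:400,220:540],(400,300))]))
E
python3 m3.py g3
```

```text
6.725 [0.5229 0.0059 0.1535] 0.014799050602877917
17957 [[13.1 -4.2 -3. ]] [[ 10.7 -30.5 -92.8]
 [ 17.2  -1.6 -21.8]]
21345 [[11.6 25.5  0.6]] [[ 10.9  29.  -88.3]
 [ 18.7  52.7 -11. ]]
sleeve ((0.0, 0.0), 0.0) nan 0
  return _methods._mean(a, axis=axis, dtype=dtype,
  ret = ret.dtype.type(ret / rcount)
```

View pics/g3.png

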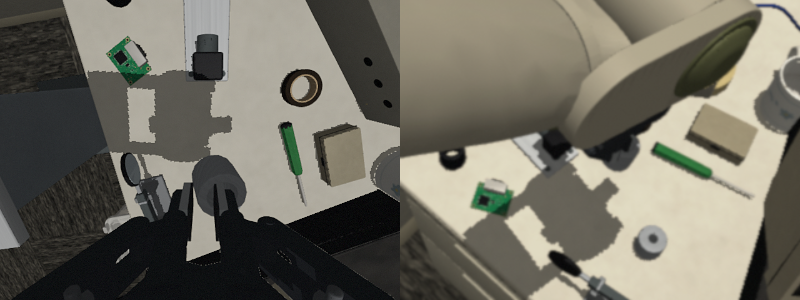

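Call:
{"method": "step_arm", "body": {
  "fingers": [0.65, 0.65, 0.65, 0.65, 0.65, 0.65, 0.74, 0.74, 0.74],
  "travel": [
    [0, 0, 0.4],
    [0, 0, 0.4],
    [0, 0, 0.3],
    [0, 0, 0.2],
    [0, 0, 0.12],
    [0, 0, 0.06],
    [0, 0, 0],
    [0, 0, 0],
    [0, 0, 0]
  ],
  "twist": [0, 0, 0, 0, 0, 0, 0, 0, 0]
}}

```text
time_s: 7.9
position: [0.5228, 0.0059, 0.0053]
tool_rot: [[0.153, 0.988, 0.001], [0.988, -0.153, -0.0], [-0.0, 0.001, -1.0]]
ft_force: [0.2, -0.4, 0.8]
grip_width: 0.0111
gripper_force: 13.0
```

Run:
```python
from h import *
b,d=optics.get_image("wrist"); s=monitor.observe()
print(np.round(s["position"],4),s["grip_width"],s["gripper_force"],np.round(s["ft_force"],1))
cv2.imwrite("pics/g4.png",cv2.resize(b[200:440,200:500],(800,600),interpolation=cv2.INTER_CUBIC))
```

```text
[0.5227 0.0059 0.0052] 0.011331010401901636 12.992022232501768 [ 0.2  0.3 -0.3]
```

View pics/g4.png

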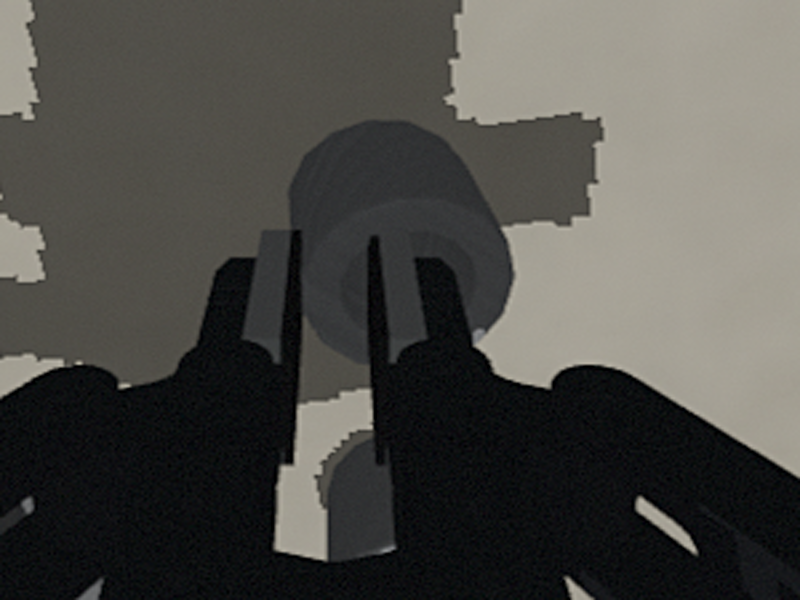

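Call:
{"method": "step_arm", "body": {
  "fingers": [0.77, 0.77, 0.77, 0.77, 0.77, 0.77, 0.77],
  "travel": [
    [0, 0, 0],
    [0, 0, -0.05],
    [0, 0, -0.1],
    [0, 0, -0.2],
    [0, 0, -0.3],
    [0, 0, -0.3],
    [0, 0, 0]
  ],
  "twist": [0, 0, 0, 0, 0, 0, 0]
}}

```text
time_s: 8.82
position: [0.5237, 0.0058, 0.1022]
tool_rot: [[0.153, 0.988, 0.005], [0.988, -0.153, -0.001], [-0.0, 0.005, -1.0]]
ft_force: [-0.3, 0.3, -0.8]
grip_width: 0.0107
gripper_force: 23.8
```

```bash
cat > m4.py <<'E'
from h import *
b,d=optics.get_image("wrist"); c=optics.get_calibration("wrist"); s=monitor.observe()
P,u,v=cloud(c,d); L=(P-s["position"])@np.array(s["tool_rot"])
print(s["time_s"],np.round(s["position"],4),s["grip_width"],s["gripper_force"])
m=(P[:,2]>.015)&(P[:,2]<.20)&(np.hypot(P[:,0]-.53,P[:,1]-.008)<.04)
h,e=np.histogram(P[m][:,2],np.arange(.015,.2,.005)); print(dict(zip(e.round(3).tolist(),h.tolist())))
for z0 in (.033,):
    k=m&(P[:,2]>z0)&(P[:,2]<.039); 
    if k.sum()>20: print("sleeve on desk",cv2.minEnclosingCircle((P[k][:,:2]*1000).astype(np.float32)),k.sum())
for sgn in(-1,1):
    k=(sgn*L[:,1]>0)&(np.abs(L[:,1])<.06)&(np.abs(L[:,0])<.013)&(L[:,2]>-.08)&(P[:,2]>.045)
    w=L[k]*1000
    if len(w): print("finger",sgn,np.sort(w[:,2])[::-1][[0,20,60,150]].round(1))
E
python3 m4.py
```

```text
8.875 [0.5228 0.0059 0.1006] 0.010099819852090075 23.802575933514163
{0.015: 0, 0.02: 0, 0.025: 0, 0.03: 0, 0.035: 0, 0.04: 0, 0.045: 0, 0.05: 0, 0.055: 0, 0.06: 0, 0.065: 0, 0.07: 0, 0.075: 0, 0.08: 0, 0.085: 0, 0.09: 0, 0.095: 0, 0.1: 130, 0.105: 329, 0.11: 354, 0.115: 375, 0.12: 399, 0.125: 427, 0.13: 1013, 0.135: 2007, 0.14: 364, 0.145: 422, 0.15: 489, 0.155: 491, 0.16: 511, 0.165: 829, 0.17: 557, 0.175: 1718, 0.18: 2217, 0.185: 5042, 0.19: 2184}
finger -1 [ -2.   -5.3  -9.8 -18. ]
finger 1 [  0.4  -2.7  -6.4 -11.5]
```

Call:
{"method": "step_arm", "body": {
  "fingers": [0.77, 0.77, 0.77, 0.77, 0.77, 0.5, 0.5, 0.56, 0.56],
  "travel": [
    [0, 0, 0.4],
    [0, 0, 0.3],
    [0, 0, 0.2],
    [0, 0, 0.06],
    [0, 0, 0],
    [0, 0, 0],
    [0, 0, 0],
    [0, 0, 0],
    [0, 0, 0]
  ],
  "twist": [0, 0, 0, 0, 0, 0, 0, 0, 0]
}}

```text
time_s: 10.0
position: [0.5226, 0.006, 0.0039]
tool_rot: [[0.153, 0.988, 0.0], [0.988, -0.153, -0.0], [0.0, 0.0, -1.0]]
ft_force: [-0.5, 0.4, 0.1]
grip_width: 0.019
gripper_force: 0.0
```

Call:
{"method": "step_arm", "body": {
  "fingers": [0.56, 0.56, 0.56, 0.56, 0.56],
  "travel": [
    [0, 0, -0.05],
    [0, 0, -0.15],
    [0, 0, -0.3],
    [0, 0, -0.4],
    [0, 0, 0]
  ],
  "twist": [0, 0, 0, 0, 0]
}}

```text
time_s: 10.62
position: [0.5242, 0.0057, 0.0973]
tool_rot: [[0.153, 0.988, 0.007], [0.988, -0.153, -0.001], [-0.0, 0.007, -1.0]]
ft_force: [-0.6, -0.0, 0.1]
grip_width: 0.0188
gripper_force: 0.0
```

```bash
python3 m4.py; cp m4.py m5.py
python3 - <<'E'
from h import *
b=optics.get_image("wrist")[0]; cv2.imwrite("pics/g5.png",b)
E
```

```text
10.675 [0.5231 0.0059 0.0954] 0.018364790081021952 0.0
{0.015: 138, 0.02: 158, 0.025: 148, 0.03: 1204, 0.035: 142, 0.04: 0, 0.045: 0, 0.05: 0, 0.055: 0, 0.06: 0, 0.065: 0, 0.07: 0, 0.075: 0, 0.08: 0, 0.085: 0, 0.09: 0, 0.095: 0, 0.1: 0, 0.105: 0, 0.11: 0, 0.115: 0, 0.12: 0, 0.125: 73, 0.13: 283, 0.135: 412, 0.14: 437, 0.145: 514, 0.15: 552, 0.155: 519, 0.16: 911, 0.165: 625, 0.17: 1563, 0.175: 2120, 0.18: 4702, 0.185: 1482, 0.19: 1948}
sleeve on desk ((532.4462890625, 4.920672416687012), 18.816980361938477) 1171
finger -1 [-30.4 -33.6 -35.8 -38.7]
finger 1 [-30.5 -33.6 -35.9 -38.9]
```

View pics/g5.png

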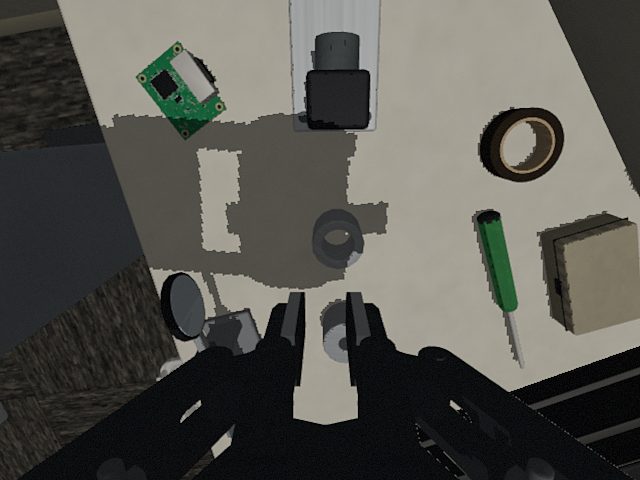

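The fingertips measure about 30 mm short of the reported TCP. The fingers closed at the sleeve's rim, so one entered the bore. The sleeve is standing again at (532,5) mm. I'll regrip lower, correcting for that offset.

Call:
{"method": "step_arm", "body": {
  "fingers": [-1, -1, -1, -1, -1, -1, -1, -1],
  "travel": [
    [0, 0.083, 0],
    [0, 0, 0],
    [0, 0, 0],
    [0, 0, 0.4],
    [0, 0, 0.4],
    [0, 0, 0.25],
    [0, 0, 0.1],
    [0, 0, 0]
  ],
  "twist": [0, 0, 0, 0, 0, 0, 0, 0]
}}

```text
time_s: 11.72
position: [0.5307, 0.0047, -0.0213]
tool_rot: [[0.154, 0.988, -0.0], [0.988, -0.154, 0.0], [0.0, -0.001, -1.0]]
ft_force: [0.5, -0.1, 0.9]
grip_width: 0.0856
gripper_force: 0.0
```

```bash
cat >> m5.py <<'E'
k=(np.abs(L[:,1])>.03)&(np.abs(L[:,1])<.06)&(np.abs(L[:,0])<.013)&(L[:,2]>-.08)&(P[:,2]>.006)
print("open finger tip world z",np.sort(P[k][:,2])[[0,20,60]].round(4),np.round(s["ft_force"],1))
E
python3 m5.py
```

```text
11.775 [ 0.5311  0.0046 -0.0207] 0.085140551963338 0.0
{0.015: 689, 0.02: 779, 0.025: 954, 0.03: 1099, 0.035: 3929, 0.04: 107, 0.045: 95, 0.05: 114, 0.055: 118, 0.06: 41, 0.065: 6, 0.07: 129, 0.075: 179, 0.08: 1237, 0.085: 3904, 0.09: 5708, 0.095: 5853, 0.1: 3169, 0.105: 557, 0.11: 0, 0.115: 0, 0.12: 0, 0.125: 0, 0.13: 0, 0.135: 0, 0.14: 0, 0.145: 0, 0.15: 0, 0.155: 0, 0.16: 0, 0.165: 0, 0.17: 0, 0.175: 0, 0.18: 0, 0.185: 0, 0.19: 0}
sleeve on desk ((521.742919921875, 8.881268501281738), 31.815759658813477) 4413
finger -1 [-65.7 -66.  -66.4 -67.2]
finger 1 [-65.7 -65.9 -66.2 -67. ]
open finger tip world z [0.0225 0.0237 0.0244] [ 0.  -0.2  0.4]
```

Call:
{"method": "step_arm", "body": {
  "fingers": [-1, -1, 1, 1, 1, 1, 1, 1],
  "travel": [
    [0, 0, 0.08],
    [0, 0, 0],
    [0, 0, 0],
    [0, 0, 0],
    [0, 0, 0],
    [0, 0, 0],
    [0, 0, 0],
    [0, 0, 0]
  ],
  "twist": [0, 0, 0, 0, 0, 0, 0, 0],
  "force": 50
}}

```text
time_s: 12.78
position: [0.531, 0.0047, -0.0288]
tool_rot: [[0.153, 0.988, 0.001], [0.988, -0.153, -0.0], [-0.0, 0.001, -1.0]]
ft_force: [-0.7, -0.7, 4.9]
grip_width: 0.0363
gripper_force: 50.3
```

Call:
{"method": "step_arm", "body": {
  "fingers": [1, 1, 1, 1, 1, 1, 1, 1, 1],
  "travel": [
    [0, 0, -0.3],
    [0, 0, -0.5],
    [0, 0, -0.5],
    [0, 0, -0.15],
    [0.5, 0, 0],
    [0.5, 0, 0],
    [0.5, 0, 0],
    [0.3, 0, 0],
    [0, 0, 0]
  ],
  "twist": [0, 0, 0, 0, 0, 0, 0, 0, 0]
}}

```text
time_s: 13.9
position: [0.558, 0.1843, 0.1152]
tool_rot: [[0.151, 0.989, -0.001], [0.989, -0.151, 0.0], [0.0, -0.001, -1.0]]
ft_force: [0.2, -0.6, 0.3]
grip_width: 0.0368
gripper_force: 50.1
```

```bash
cat > m6.py <<'E'
from h import *
import sys
for n in ("wrist","top","side"):
    s=monitor.observe(); c=optics.get_calibration(n); b,d=optics.get_image(n)
    P,u,v=cloud(c,d); p0=np.array(s["position"]); R=np.array(s["tool_rot"]); L=(P-p0)@R
    if n=="wrist":
        print(s["time_s"],p0.round(4),R.round(3).tolist(),s["grip_width"],s["gripper_force"]); cv2.imwrite(f"pics/{sys.argv[1]}.png",b)
        k=(np.abs(L[:,0])<.04)&(np.abs(L[:,1])<.019)&(L[:,2]>-.045)&(L[:,2]<.045)
        h,e=np.histogram(L[k][:,2]*1000,np.arange(-45,45,3)); print(dict(zip(e.astype(int).tolist(),h.tolist())))
        t=e[h.argmax()]; k&=(np.abs(L[:,2]*1000-t-1.5)<3.5)
        print("ring in tool",cv2.minEnclosingCircle((L[k][:,:2]*1000).astype(np.float32)))
    m=(np.hypot(P[:,0]-.5633,P[:,1]-.2288)<.05)&(P[:,2]>.071)&(P[:,2]<.079)
    if m.sum()>50: print(n,"block",m.sum(),cv2.minAreaRect((P[m][:,:2]*1000).astype(np.float32)))
    m=(np.hypot(P[:,0]-.5633,P[:,1]-.2288)<.016)&(P[:,2]>.085)&(P[:,2]<.125)
    if m.sum()>20: print(n,"pin",m.sum(),cv2.minEnclosingCircle((P[m][:,:2]*1000).astype(np.float32)),P[m][:,2].max())
    m=(np.hypot(P[:,0]-.5633,P[:,1]-.2288)<.016)&(P[:,2]>.1175)&(P[:,2]<.125)
    if m.sum()>5: print(n,"pintop",m.sum(),cv2.minEnclosingCircle((P[m][:,:2]*1000).astype(np.float32)),np.median(P[m][:,2]))
E
python3 m6.py g6
```

```text
13.9 [0.558  0.1843 0.1152] [[0.151, 0.989, -0.001], [0.989, -0.151, 0.0], [0.0, -0.001, -1.0]] 0.03680690675330722 50.13338103890419
{-45: 462, -42: 422, -39: 376, -36: 337, -33: 213, -30: 18, -27: 0, -24: 0, -21: 0, -18: 0, -15: 0, -12: 0, -9: 0, -6: 8, -3: 22, 0: 23, 3: 23, 6: 1, 9: 0, 12: 0, 15: 0, 18: 0, 21: 0, 24: 0, 27: 0, 30: 0, 33: 0, 36: 36, 39: 658}
ring in tool ((33.08799362182617, -0.04049845039844513), 19.86141586303711)
wrist block 2809 ((564.961669921875, 229.1425018310547), (40.24287033081055, 40.18209457397461), 81.69750213623047)
wrist pin 1251 ((564.9991455078125, 229.35281372070312), 9.95698356628418) 0.1210656472010965
wrist pintop 531 ((564.8980712890625, 229.53245544433594), 6.952486038208008) 0.11913280745214447
side block 220 ((558.5867919921875, 230.13392639160156), (40.54267883300781, 32.449737548828125), 83.09749603271484)
side pin 27 ((557.6385498046875, 227.98446655273438), 7.540110111236572) 0.09611509417983288
```

View pics/g6.png

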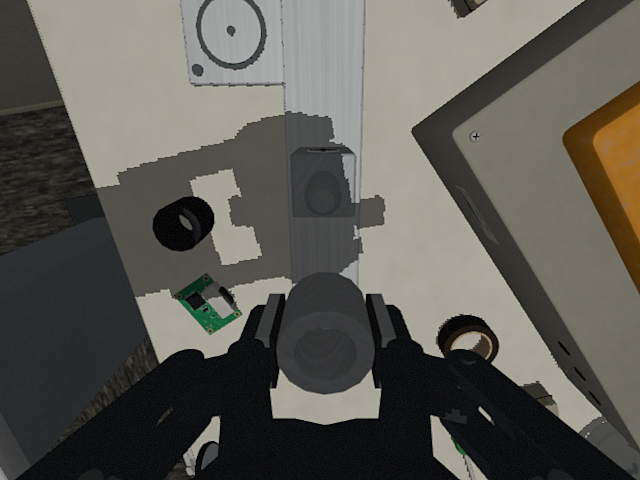

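The wrist view shows the sleeve gripped across its outside, top face at (327,350), upright. The pin is ahead at (322,190) and the target at (232,32).

```bash
cat > m7.py <<'E'
from h import *
from scipy.optimize import least_squares
R0=[]
s=monitor.observe(); c=optics.get_calibration("wrist"); b,d=optics.get_image("wrist"); P,u,v=cloud(c,d); p0=np.array(s["position"]); R=np.array(s["tool_rot"]); L=(P-p0)@R*1000
k=(np.abs(L[:,0])<25)&(np.abs(L[:,1])<17.5)&(L[:,2]>-69)&(L[:,2]<-61); q=L[k]
print(k.sum(),np.median(q[:,2]),"x",np.percentile(q[:,0],[0,1,99,100]).round(1),"y",np.percentile(q[:,1],[0,1,99,100]).round(1))
print("top plane tilt", np.linalg.lstsq(np.c_[q[:,:2],np.ones(len(q))],q[:,2],rcond=None)[0].round(4))
# outer + bore: front half in x by enclosing circle; bore from hole
M=np.zeros((480,640),np.uint8); M[v[k],u[k]]=1
print("enclosing",cv2.minEnclosingCircle(q[:,:2].astype(np.float32)))
# bore edge: for each angle the inner radius about guess; 
x0=np.array(cv2.minEnclosingCircle(q[:,:2].astype(np.float32))[0])
r=q[:,:2]-x0; a=np.degrees(np.arctan2(r[:,1],r[:,0])); rr=np.hypot(*r.T); E=[]
for t in range(-180,180,15):
    w=(a>=t)&(a<t+15)
    if w.sum()>5: i=np.argsort(rr[w])[:2].tolist(); E.append(q[w][i[1],:2])
E=np.array(E); f=least_squares(lambda p:np.hypot(E[:,0]-p[0],E[:,1]-p[1])-p[2],[*x0,11.5],loss="soft_l1"); print("bore fit",f.x.round(2),np.abs(f.fun).round(1))
pin=np.array([.5649,.2294,0]); 
for n,pp in (("wrist",(.5649,.2294)),("topside",(.5632,.2288))): print(n,"pin in tool mm",((np.array([*pp,p0[2]])-p0)@R*1000).round(1))
print(p0.round(4))
E
python3 m7.py
```

```text
4819 -64.75015990551151 x [-19.  -17.   18.7  19.3] y [-17.5 -17.   17.1  17.5]
top plane tilt [ 6.3000e-03  7.3000e-03 -6.4548e+01]
enclosing ((0.18148142099380493, -0.3609088063240051), 20.35094451904297)
bore fit [ 0.72  1.38 11.28] [0.3 0.  0.3 0.2 0.  0.  0.  0.  0.2 0.1 0.2 0.2 0.3 0.2 0.2 0.2 0.2 0.2
 0.1 0.3 0.2 0.2 0.2 0.1]
wrist pin in tool mm [48.1 -0.7 -0. ]
topside pin in tool mm [47.2 -2.3 -0. ]
[0.5582 0.1818 0.1155]
```

Call:
{"method": "step_arm", "body": {
  "fingers": [1, 1, 1, 1],
  "travel": [
    [0.25, -0.011, 0],
    [0.224, -0.011, 0],
    [0, 0, 0],
    [0, 0, 0]
  ],
  "twist": [0, 0, 0, 0]
}}

```text
time_s: 14.6
position: [0.5634, 0.2293, 0.1156]
tool_rot: [[0.154, 0.988, -0.0], [0.988, -0.154, -0.0], [-0.0, -0.0, -1.0]]
ft_force: [0.7, 0.4, -0.3]
grip_width: 0.0366
gripper_force: 50.1
```

```bash
python3 m7.py | tail -3
python3 - <<'E'
from h import *
s=monitor.observe(); c=optics.get_calibration("wrist"); b,d=optics.get_image("wrist"); P,u,v=cloud(c,d)
m=(np.hypot(P[:,0]-.5633,P[:,1]-.2288)<.05)&(P[:,2]>.071)&(P[:,2]<.079); print(m.sum(),cv2.minAreaRect((P[m][:,:2]*1000).astype(np.float32)))
E
```

```text
wrist pin in tool mm [ 0.3  1.5 -0. ]
topside pin in tool mm [-0.5 -0.1  0. ]
[0.5634 0.2293 0.1156]
2203 ((565.015625, 229.68641662597656), (39.91236114501953, 39.965049743652344), 81.52112579345703)
```

Call:
{"method": "step_arm", "body": {
  "fingers": [1, 1, 1, 1, 1],
  "travel": [
    [0, 0, 0.1],
    [0, 0, 0.1],
    [0, 0, 0.1],
    [0, 0, 0.1],
    [0, 0, 0]
  ],
  "twist": [0, 0, 0, 0, 0]
}}

```text
time_s: 15.32
position: [0.563, 0.2296, 0.0747]
tool_rot: [[0.153, 0.988, -0.002], [0.988, -0.153, -0.0], [-0.001, -0.002, -1.0]]
ft_force: [0.4, -0.5, -0.8]
grip_width: 0.0364
gripper_force: 50.1
```

Call:
{"method": "step_arm", "body": {
  "fingers": [1, 1, 1, 1, 1],
  "travel": [
    [0, 0, 0.1],
    [0, 0, 0.1],
    [0, 0, 0.06],
    [0, 0, 0.02],
    [0, 0, 0]
  ],
  "twist": [0, 0, 0, 0, 0]
}}

```text
time_s: 15.95
position: [0.5635, 0.2298, 0.0478]
tool_rot: [[0.153, 0.988, 0.0], [0.988, -0.153, 0.0], [0.0, 0.0, -1.0]]
ft_force: [-0.7, 0.2, -0.4]
grip_width: 0.0365
gripper_force: 50.1
```

Call:
{"method": "step_arm", "body": {
  "fingers": [1, 1, 1, 1],
  "travel": [
    [0, 0, 0.01],
    [0, 0, 0.01],
    [0, 0, 0.01],
    [0, 0, 0]
  ],
  "twist": [0, 0, 0, 0]
}}

```text
time_s: 16.45
position: [0.5636, 0.2298, 0.0461]
tool_rot: [[0.153, 0.988, 0.001], [0.988, -0.153, 0.0], [0.0, 0.001, -1.0]]
ft_force: [-3.4, -1.0, 9.2]
grip_width: 0.0364
gripper_force: 51.1
```

Call:
{"method": "step_arm", "body": {
  "fingers": [0.0, -0.3, -1, -1, -1, -1, -1, -1],
  "travel": [
    [0, 0, 0],
    [0, 0, 0],
    [0, 0, 0],
    [0, 0, 0],
    [0, 0, -0.2],
    [0, 0, -0.4],
    [0, 0, -0.5],
    [0, 0, 0]
  ],
  "twist": [0, 0, 0, 0, 0, 0, 0, 0]
}}

```text
time_s: 17.45
position: [0.5651, 0.2301, 0.1587]
tool_rot: [[0.153, 0.988, 0.008], [0.988, -0.153, 0.002], [0.003, 0.008, -1.0]]
ft_force: [-0.5, -0.3, -1.3]
grip_width: 0.0859
gripper_force: 0.0
```

```bash
cat > m8.py <<'E'
from h import *
for n in("top","side","wrist"):
    s=monitor.observe(); c=optics.get_calibration(n); b,d=optics.get_image(n); P,u,v=cloud(c,d)
    r=np.hypot(P[:,0]-.5635,P[:,1]-.229); m=(r<.03)&(P[:,2]>.085)&(P[:,2]<.13)
    h,e=np.histogram(P[m][:,2],np.arange(.085,.131,.003)); print(n,dict(zip(e.round(3).tolist(),h.tolist())))
    k=m&(np.abs(P[:,2]-.111)<.004)&(r>.0115); 
    if k.sum()>20: q=P[k]; print("ring",np.median(q[:,2]).round(4),cv2.minEnclosingCircle((q[:,:2]*1000).astype(np.float32)),"tilt",np.linalg.lstsq(np.c_[q[:,:2]-[.5635,.229],np.ones(len(q))],q[:,2],rcond=None)[0].round(4))
print(s["time_s"],np.round(s["position"],4))
E
python3 m8.py
```

```text
top {0.085: 0, 0.088: 0, 0.091: 0, 0.094: 1, 0.097: 2, 0.1: 0, 0.103: 0, 0.106: 1, 0.109: 11, 0.112: 3, 0.115: 0, 0.118: 0, 0.121: 0, 0.124: 0, 0.127: 0}
side {0.085: 15, 0.088: 24, 0.091: 22, 0.094: 19, 0.097: 25, 0.1: 20, 0.103: 25, 0.106: 39, 0.109: 148, 0.112: 87, 0.115: 24, 0.118: 33, 0.121: 3, 0.124: 0, 0.127: 0}
ring 0.1111 ((562.781494140625, 230.5493621826172), 19.506277084350586) tilt [0.0102 0.0195 0.111 ]
wrist {0.085: 55, 0.088: 51, 0.091: 55, 0.094: 61, 0.097: 58, 0.1: 96, 0.103: 105, 0.106: 171, 0.109: 1435, 0.112: 224, 0.115: 115, 0.118: 271, 0.121: 0, 0.124: 0, 0.127: 0}
ring 0.111 ((565.2525024414062, 230.09779357910156), 18.9195499420166) tilt [-0.0056 -0.0123  0.1109]
17.55 [0.5633 0.2297 0.1545]
```

```bash
cat > m9.py <<'E'
from h import *
H={}
for n in("top","side"):
    c=optics.get_calibration(n); p=cloud(c,np.load(f"pics/{n}0d.npy"))[0]
    for y in np.arange(-.34,-.1,.04):
        m=(p[:,1]>y)&(p[:,1]<y+.04)&(p[:,0]>.34)&(p[:,0]<.8)&(p[:,2]>.08)&(p[:,2]<.45); q=p[m]
        for z0,z1 in((.08,.12),(.12,.25),(.25,.4)):
            w=q[(q[:,2]>z0)&(q[:,2]<z1)]
            if len(w)>5: print(n,round(y,2),(z0,z1),"minx",np.sort(w[:,0])[2].round(3),len(w))
    # mirror bar
    k=(p[:,2]>.0585)&(p[:,2]<.068)&(np.hypot(p[:,0]-.434,p[:,1]+.1)<.045)&(p[:,0]<.455)
    q=p[k][:,:2]*1000; r=cv2.minAreaRect(q.astype(np.float32)); print(n,"bar",r,k.sum(),"corners",cv2.boxPoints(r).round(1).tolist())
    k=(p[:,2]>.045)&(p[:,2]<.085)&(np.hypot(p[:,0]-.421,p[:,1]+.016)<.033); q=p[k]*1000; h=q[q[:,2]>50]
    print(n,"rim",cv2.minAreaRect(h[:,:2].astype(np.float32)),"zmax",np.sort(h[:,2])[-3])
s=monitor.observe()
print(np.round(s["q"],1))
E
python3 m9.py
```

```text
top -0.34 (0.08, 0.12) minx 0.349 2012
top -0.3 (0.08, 0.12) minx 0.341 2092
top -0.26 (0.08, 0.12) minx 0.387 2233
top -0.26 (0.12, 0.25) minx 0.512 78
top -0.26 (0.25, 0.4) minx 0.54 568
top -0.22 (0.08, 0.12) minx 0.49 1616
top -0.22 (0.12, 0.25) minx 0.517 1505
top -0.22 (0.25, 0.4) minx 0.532 6714
top -0.18 (0.08, 0.12) minx 0.663 1542
top -0.18 (0.12, 0.25) minx 0.576 1675
top -0.18 (0.25, 0.4) minx 0.57 5350
top -0.14 (0.08, 0.12) minx 0.769 171
top -0.14 (0.12, 0.25) minx 0.638 134
top -0.14 (0.25, 0.4) minx 0.633 1228
top bar ((432.2567443847656, -99.70977783203125), (14.97519302368164, 87.74725341796875), 6.7041425704956055) 357 corners [[419.70001220703125, -57.0], [429.8999938964844, -144.1999969482422], [444.79998779296875, -142.39999389648438], [434.6000061035156, -55.29999923706055]]
top rim ((421.7946472167969, -20.78676414489746), (6.913424491882324, 55.28742980957031), 6.172286510467529) zmax 80.85055204111902
side -0.34 (0.08, 0.12) minx 0.563 336
side -0.34 (0.12, 0.25) minx 0.558 1067
side -0.3 (0.08, 0.12) minx 0.554 58
side -0.3 (0.12, 0.25) minx 0.536 1877
sid
[... 208 characters left out ...]
0.25) minx 0.516 2033
side -0.22 (0.25, 0.4) minx 0.531 6052
side -0.18 (0.12, 0.25) minx 0.574 1634
side -0.18 (0.25, 0.4) minx 0.568 4607
side -0.14 (0.08, 0.12) minx 0.778 128
side -0.14 (0.12, 0.25) minx 0.636 79
side -0.14 (0.25, 0.4) minx 0.632 790
side bar ((432.0876770019531, -99.03358459472656), (17.33607292175293, 87.01399993896484), 5.890192031860352) 521 corners [[419.0, -56.599998474121094], [427.8999938964844, -143.1999969482422], [445.20001220703125, -141.39999389648438], [436.20001220703125, -54.900001525878906]]
side rim ((420.88873291015625, -20.536354064941406), (7.537009239196777, 56.679405212402344), 6.761160373687744) zmax 80.890104950747
[11.  29.7 69.  -0.  81.4 19.9]
```

Sleeve seated: its top is at 111 mm and level. Now to the mirror, whose bar is centred near (431,-96) mm at 6.4° yaw.

Call:
{"method": "step_arm", "body": {
  "fingers": [-1, -1, -1, -1, -1, -1, -1, -1, -1],
  "travel": [
    [-0.57, -0.135, 0],
    [-0.57, -0.135, 0],
    [-0.57, -0.135, 0],
    [-0.57, -0.135, 0],
    [-0.57, -0.135, 0],
    [-0.57, -0.135, 0],
    [0, 0, 0],
    [0, 0, 0],
    [0, 0, 0]
  ],
  "twist": [0, 0, 0, 0, 0, 0, -0.0422, -0.0422, 0]
}}

```text
time_s: 18.73
position: [0.4304, -0.0957, 0.1537]
tool_rot: [[-0.109, 0.994, -0.002], [0.994, 0.109, 0.001], [0.001, -0.002, -1.0]]
ft_force: [0.0, -0.7, 0.3]
grip_width: 0.0853
gripper_force: 0.0
```

```bash
cat > m10.py <<'E'
from h import *
s=monitor.observe(); c=optics.get_calibration("wrist"); b,d=optics.get_image("wrist"); P,u,v=cloud(c,d); p0=np.array(s["position"]); R=np.array(s["tool_rot"])
print(s["time_s"],p0.round(4),"yaw",np.degrees(np.arctan2(R[1,1],R[0,1])).round(2),np.round(s["ft_force"],1))
L=(P-p0)@R*1000; z=P[:,2]
k=(z>.0595)&(z<.067)&(np.abs(L[:,1])<20)&(L[:,0]<45)&(L[:,0]>-60)
q=L[k]; print("bar tool mm",k.sum(),cv2.minAreaRect(q[:,:2].astype(np.float32)),"z",np.median(P[k][:,2]).round(4))
w=q[(np.abs(q[:,0])<25)]; print("near grip y range",np.percentile(w[:,1],[1,50,99]).round(1))
for a in range(-50,45,15):
    t=q[(q[:,0]>a)&(q[:,0]<a+15)]; 
    if len(t): print(a,np.percentile(t[:,1],[3,97]).round(1),end=' ')
k=(z>.055)&(z<.085)&(np.abs(L[:,1])<20)&(L[:,0]>54)&(L[:,0]<115); q=L[k]
if k.sum()>5: print("\nrim",k.sum(),cv2.minAreaRect(q[:,:2].astype(np.float32)),"zmax",np.sort(P[k][:,2])[-3].round(4),"x",np.percentile(q[:,0],[0.5,99.5]).round(1))
E
python3 m10.py
```

```text
18.725 [ 0.4304 -0.0957  0.1537] yaw 6.28 [ 0.  -0.7  0.3]
bar tool mm 1616 ((-1.5779380798339844, 1.376326084136963), (12.471400260925293, 92.82115173339844), 89.55857849121094) z 0.0632
near grip y range [-4.5  1.1  6.8]
-50 [-3.9  7. ] -35 [-3.8  6.9] -20 [-3.8  6.8] -5 [-4.5  6.7] 10 [-4.4  6.6] 25 [-4.3  6.5] 40 [-4.2  6.5] 
rim 651 ((78.223876953125, 0.865598201751709), (6.391054630279541, 47.691017150878906), 89.8009262084961) zmax 0.0803 x [ 54.5 102. ]
```

Call:
{"method": "step_arm", "body": {
  "fingers": [-1, -1, -1, -1, -1, -1],
  "travel": [
    [0, 0, 0.4],
    [0, 0, 0.4],
    [0, 0, 0.4],
    [0, 0, 0.2],
    [0, 0, 0.08],
    [0, 0, 0]
  ],
  "twist": [0, 0, 0, 0, 0, 0],
  "force": 50
}}

```text
time_s: 19.52
position: [0.431, -0.0956, 0.0066]
tool_rot: [[-0.11, 0.994, -0.001], [0.994, 0.11, 0.0], [0.0, -0.0, -1.0]]
ft_force: [-0.1, 0.7, 0.0]
grip_width: 0.0854
gripper_force: 0.0
```

Call:
{"method": "step_arm", "body": {
  "fingers": [0.3, 0.3, 0.6, 1, 1, 1, 1, 1],
  "travel": [
    [0, 0, 0],
    [0, 0, 0],
    [0, 0, 0],
    [0, 0, 0],
    [0, 0, 0],
    [0, 0, 0],
    [0, 0, 0],
    [0, 0, 0]
  ],
  "twist": [0, 0, 0, 0, 0, 0, 0, 0],
  "force": 60
}}

```text
time_s: 20.52
position: [0.431, -0.0958, 0.007]
tool_rot: [[-0.111, 0.994, 0.0], [0.994, 0.111, -0.0], [-0.0, 0.0, -1.0]]
ft_force: [-0.8, 0.3, 6.1]
grip_width: 0.0111
gripper_force: 59.3
```

```bash
python3 m10.py
```

```text
20.525 [ 0.431  -0.0958  0.007 ] yaw 6.37 [-0.8  0.3  6.1]
bar tool mm 6353 ((1.0375823974609375, 2.611825942993164), (36.500572204589844, 85.7530517578125), 74.77460479736328) z 0.0632
near grip y range [-16.3   1.1  18.6]
-50 [-4.5  7.1] -35 [-4.4  7.1] -20 [-4.1  6.8] -5 [-16.3  18.6] 10 [-9.1 11.7] 25 [-4.4  7. ] 40 [-4.2  6.6] 
rim 3341 ((78.4480209350586, 1.486132264137268), (6.5255208015441895, 48.87703323364258), 89.94121551513672) zmax 0.0806 x [ 54.4 102.3]
```

Call:
{"method": "step_arm", "body": {
  "fingers": [1, 1, 1, 1, 1, 1],
  "travel": [
    [0, 0, -0.1],
    [0, 0, -0.2],
    [0, 0, -0.3],
    [0, 0, -0.3],
    [0, 0, -0.3],
    [0, 0, 0]
  ],
  "twist": [0, 0, 0, 0, 0, 0]
}}

```text
time_s: 21.32
position: [0.4318, -0.0961, 0.1286]
tool_rot: [[-0.111, 0.994, 0.004], [0.994, 0.111, -0.002], [-0.002, 0.004, -1.0]]
ft_force: [0.1, 0.1, -1.8]
grip_width: 0.0107
gripper_force: 58.6
```

Call:
{"method": "step_arm", "body": {
  "fingers": [1, 1, 1, 1, 1, 1, 1, 1, 1],
  "travel": [
    [0, 0, 0],
    [0, 0, 0],
    [0, 0, 0],
    [0, 0, 0],
    [0, 0, 0],
    [0, 0, 0],
    [0, 0, 0],
    [0, 0, 0],
    [0, 0, 0]
  ],
  "twist": [0.0531, 0.0531, 0.0531, 0.0531, 0.0531, 0.0531, 0.0531, 0.0531, 0]
}}

```text
time_s: 22.45
position: [0.4304, -0.0956, 0.1259]
tool_rot: [[0.94, 0.342, -0.002], [0.342, -0.94, 0.001], [-0.001, -0.001, -1.0]]
ft_force: [-0.2, -0.3, -1.4]
grip_width: 0.0103
gripper_force: 58.5
```

Call:
{"method": "step_arm", "body": {
  "fingers": [1, 1, 1, 1, 1, 1, 1, 1, 1],
  "travel": [
    [0.18, -0.468, 0],
    [0.18, -0.468, 0],
    [0.18, -0.468, 0],
    [0.18, -0.468, 0],
    [0.18, -0.468, 0],
    [0.18, -0.468, 0],
    [0.18, -0.468, 0],
    [0.18, -0.468, 0],
    [0, 0, 0]
  ],
  "twist": [0, 0, 0, 0, 0, 0, 0, 0, 0]
}}

```text
time_s: 23.58
position: [0.4381, 0.3078, 0.1258]
tool_rot: [[0.938, 0.348, -0.001], [0.348, -0.938, -0.0], [-0.001, -0.0, -1.0]]
ft_force: [0.2, 0.2, -1.0]
grip_width: 0.0108
gripper_force: 58.8
```

```bash
cat > m11.py <<'E'
from h import *
s=monitor.observe(); c=optics.get_calibration("wrist"); b,d=optics.get_image("wrist"); P,u,v=cloud(c,d); p0=np.array(s["position"]); R=np.array(s["tool_rot"])
np.savez("last.npz",b=b,d=d,T=c["world_from_camera"],p0=p0,R=R); cv2.imwrite("pics/w_last.png",b)
print(s["time_s"],p0.round(4),"yaw",np.degrees(np.arctan2(R[1,1],R[0,1])).round(2),"tilt",R[2].round(4),np.round(s["ft_force"],1),s["grip_width"])
L=(P-p0)@R*1000; z=P[:,2]
k=(np.abs(L[:,1])<15)&(L[:,0]>52)&(L[:,0]<115)&(L[:,2]>-90)&(L[:,2]<-40); q=L[k]
print("rim",k.sum(),cv2.minAreaRect(q[:,:2].astype(np.float32)),"ztop",np.sort(q[:,2])[2],"x",np.percentile(q[:,0],[.5,99.5]).round(1))
for qn in("station","mirror","seat","lens","mark"):
    r=models.landmark_of("wrist",qn)[:2]
    print(qn,[(np.round(x["point"],1).tolist(),round(x["confidence"],2),atz(c,x["point"],{"station":.008,"seat":.111}.get(qn,.055)).round(4).tolist()) for x in r])
# plate edges: jig long leg
k=(z>.0055)&(z<.0105)&(np.hypot(P[:,0]-.55,P[:,1]-.27)<.16); 
q=P[k][:,:2]*1000; print("plate pts",len(q), q.min(0).round(1) if len(q) else 0,q.max(0).round(1) if len(q) else 0)
m=(np.hypot(P[:,0]-.5635,P[:,1]-.229)<.045)&(z>.071)&(z<.079)
if m.sum()>50: print("block",m.sum(),cv2.minAreaRect((P[m][:,:2]*1000).astype(np.float32)))
# ring: dark pixels on plate near expected target
g=cv2.cvtColor(b,cv2.COLOR_BGR2GRAY); k=(z>.004)&(z<.012)&(np.hypot(P[:,0]-.5142,P[:,1]-.3379)<.032)
gv=g[v[k],u[k]]; print("gray pct",np.percentile(gv,[2,10,25,50,75,95]) if k.sum() else 0,k.sum())
E
python3 m11.py
```

```text
23.575 [0.4381 0.3078 0.1258] yaw -69.66 tilt [-9.e-04 -3.e-04 -1.e+00] [ 0.2  0.2 -1. ] 0.010764883524388806
rim 3474 ((78.05474090576172, 0.967097282409668), (6.504128456115723, 52.07701110839844), 89.95433044433594) ztop -73.34932321026506 x [ 52.4 103.5]
station [([324.2, 127.0], 0.63, [0.5137, 0.3362, 0.008]), ([336.3, 127.0], 0.46, [0.5171, 0.3271, 0.008])]
mirror [([332.2, 129.5], 0.65, [0.5145, 0.3305, 0.055])]
seat []
lens [([614.0, 182.5], 0.92, [0.5502, 0.1317, 0.055])]
mark [([478.1, 91.2], 0.95, [0.5697, 0.2499, 0.055])]
plate pts 25967 [432.6 110.3] [645.3 422.3]
block 1212 ((564.4177856445312, 229.65562438964844), (39.83450698852539, 40.06080627441406), 81.64534759521484)
gray pct [ 57.  80.  88. 185. 190. 195.] 3413
```

```bash
cat > m12.py <<'E'
from h import *
from scipy.optimize import minimize
def sd(p): # L-shape signed dist (inside +)
    x,y=p.T; a=np.minimum.reduce([x+150,140-x,y+30,30-y]); b=np.minimum.reduce([x-65,140-x,y+30,100-y]); return np.maximum(a,b)
L=np.load("last.npz"); cw=dict(optics.get_calibration("wrist")); cw["world_from_camera"]=L["T"]
src={"wrist":(cw,L["d"])}
for n in("top","side"): src[n]=(optics.get_calibration(n),np.load(f"pics/{n}0d.npy"))
for n,(c,d) in src.items():
    P=cloud(c,d)[0]*1000; z=P[:,2]; near=np.hypot(P[:,0]-550,P[:,1]-260)<230
    off=np.median(z[near&(np.abs(z)<3.5)]); z=z-off
    k=near&(z<11)&(z>-4); P=P[k]; lab=np.where(z[k]>4,1,-1)
    k=(lab>0)|True; best=None
    def to(p,q): a=np.radians(q[2]); r=p[:,:2]-q[:2]; return np.c_[r@[np.cos(a),np.sin(a)],r@[-np.sin(a),np.cos(a)]]
    f=lambda q: np.mean(1/(1+np.exp(np.clip(lab*sd(to(P,q))/1.0,-30,30))))
    r=min((minimize(f,[563.5+dx,229.3+dy,81.4],method="Nelder-Mead",options=dict(xatol=.02,fatol=1e-6,initial_simplex=np.array([563.5+dx,229.3+dy,81.4])+np.array([[0,0,0],[3,0,0],[0,3,0],[0,0,1]]))) for dx in(-1,1) for dy in(-1,1)),key=lambda r:r.fun)
    a=np.radians(r.x[2]); st=r.x[:2]+100*np.array([np.cos(a),np.sin(a)])+65*np.array([-np.sin(a),np.cos(a)])
    print(n,"off",off.round(2),"pose",r.x.round(2),"cost",round(r.fun,4),"station",st.round(1))
E
python3 m12.py
```

```text
wrist off 0.25 pose [564.82 229.16  81.7 ] cost 0.0216 station [514.9 337.5]
top off 0.07 pose [564.3  229.36  81.67] cost 0.029 station [514.5 337.7]
side off 0.62 pose [563.78 230.65  81.57] cost 0.0431 station [514.1 339.1]
```

Call:
{"method": "step_arm", "body": {
  "fingers": [1, 1, 1, 1, 1, 1, 1, 1],
  "travel": [
    [0.038, -0.05, 0],
    [0, 0, 0.3],
    [0, 0, 0.3],
    [0, 0, 0.3],
    [0, 0, 0.2],
    [0, 0, 0.088],
    [0, 0, 0],
    [0, 0, 0]
  ],
  "twist": [0, 0, 0, 0, 0, 0, 0, 0]
}}

```text
time_s: 24.88
position: [0.4413, 0.3115, 0.0088]
tool_rot: [[0.94, 0.34, 0.001], [0.34, -0.94, 0.001], [0.002, -0.0, -1.0]]
ft_force: [0.1, 0.4, -1.1]
grip_width: 0.0107
gripper_force: 58.8
```

```bash
python3 m11.py
python3 - <<'E'
from h import *
for n in("top","side"):
    c=optics.get_calibration(n); b,d=optics.get_image(n); p=cloud(c,d)[0]
    k=(p[:,2]>.045)&(p[:,2]<.09)&(np.hypot(p[:,0]-.513,p[:,1]-.339)<.035); q=p[k]*1000
    if k.sum()>10: print(n,k.sum(),cv2.minAreaRect(q[:,:2].astype(np.float32)),"zmax",np.sort(q[:,2])[-3].round(1))
    for qn in("mirror","station"): print(n,qn,[(x["point"],round(x["confidence"],2),atz(c,x["point"],.055 if qn=="mirror" else .008).round(4).tolist()) for x in models.landmark_of(n,qn)[:2]])
E
python3 m8.py
```

```text
24.875 [0.4413 0.3115 0.0088] yaw -70.1 tilt [ 1.6e-03 -1.0e-04 -1.0e+00] [ 0.1  0.4 -1.1] 0.010717770594181974
rim 3467 ((77.95631408691406, 0.9689712524414062), (6.517336845397949, 51.8309326171875), 89.97810363769531) ztop -73.5721991724836 x [ 52.4 103.5]
station [([325.9, 136.7], 0.73, [0.5142, 0.3369, 0.008])]
mirror [([335.7, 128.7], 0.68, [0.5193, 0.3351, 0.055])]
seat []
lens []
mark [([625.0, 75.9], 0.95, [0.568, 0.2498, 0.055])]
plate pts 50570 [432.2 136.5] [600.1 423. ]
block 246 ((549.3878173828125, 250.466796875), (9.333369255065918, 4.377016067504883), 35.76154327392578)
gray pct [ 55.  71. 144. 164. 168. 173.] 11419
top 125 ((523.2373657226562, 340.0187683105469), (31.512340545654297, 7.127010822296143), 20.08726692199707) zmax 81.4
top mirror [([220.6, 249.4], 0.62, [0.5218, 0.3366, 0.055]), ([377.2, 173.5], 0.53, [0.6607, 0.0551, 0.055])]
top station [([221.8, 254.9], 0.6, [0.5129, 0.3459, 0.008])]
side 213 ((516.0086059570312, 337.9621276855469), (44.76823425292969, 7.300961017608643), 19.44562530517578) zmax 82.3
side mirror [([335.0, 260.3], 0.75, [0.5503, 0.128
[... 198 characters left out ...]
0.091: 6, 0.094: 12, 0.097: 9, 0.1: 9, 0.103: 11, 0.106: 39, 0.109: 183, 0.112: 75, 0.115: 19, 0.118: 41, 0.121: 3, 0.124: 0, 0.127: 0}
ring 0.1106 ((564.25634765625, 229.4466094970703), 18.829607009887695) tilt [-1.000e-04  9.100e-03  1.107e-01]
side {0.085: 23, 0.088: 21, 0.091: 18, 0.094: 16, 0.097: 28, 0.1: 23, 0.103: 25, 0.106: 28, 0.109: 167, 0.112: 84, 0.115: 20, 0.118: 31, 0.121: 2, 0.124: 0, 0.127: 0}
ring 0.1113 ((564.1812133789062, 229.51150512695312), 19.989391326904297) tilt [0.0029 0.0046 0.1112]
wrist {0.085: 0, 0.088: 0, 0.091: 0, 0.094: 0, 0.097: 0, 0.1: 0, 0.103: 0, 0.106: 0, 0.109: 0, 0.112: 0, 0.115: 0, 0.118: 0, 0.121: 0, 0.124: 0, 0.127: 0}
25.575 [0.4408 0.3113 0.0079]
```

Call:
{"method": "step_arm", "body": {
  "fingers": [1, 1, 1, 1],
  "travel": [
    [0, -0.026, 0.01],
    [0, 0, 0],
    [0, 0, 0],
    [0, 0, 0]
  ],
  "twist": [-0.0015, 0, 0, 0]
}}

```text
time_s: 26.12
position: [0.4399, 0.3137, 0.0069]
tool_rot: [[0.939, 0.345, 0.0], [0.345, -0.939, -0.0], [0.0, 0.0, -1.0]]
ft_force: [-0.0, -0.2, 0.0]
grip_width: 0.011
gripper_force: 58.8
```

```bash
cat > m13.py <<'E'
from h import *
s=monitor.observe();p=np.array(s["position"]);R=np.array(s["tool_rot"])
g=p+R@np.array([.0782,.003,-.048]); st=np.array([.5144,.338,.055]); a=np.radians(81.65)
bi=np.array([.5642,.2294,.055])-.0195*np.array([np.cos(a),np.sin(a),0]); n=R[:,1]; w=bi-g; w/=np.linalg.norm(w)
print(s["time_s"],p.round(4),"glass",g.round(4),"err mm",((g-st)*1000).round(1),"tool",(R.T@(st-g)*1000).round(1),"ang err yaw",np.degrees(np.arctan2(n[1],n[0])-np.arctan2(w[1],w[0])).round(2),"elev",np.degrees(np.arcsin(n[2])).round(2),s["ft_force"],s["qvel"])
E
python3 m13.py; python3 m11.py | head -3; python3 m12.py
```

```text
26.125 [0.4399 0.3137 0.0069] glass [0.5143 0.3379 0.0549] err mm [-0.1 -0.1 -0.1] tool [ 0.1 -0.1 -0.1] ang err yaw -0.04 elev 0.0 [-0.0395799 -0.2173903  0.0192677] [-0.04300163 -0.05577034 -0.07373423 -0.00417436  0.03500831  0.01959657]
26.125 [0.4399 0.3137 0.0069] yaw -69.83 tilt [ 0.  0. -1.] [-0.  -0.2  0. ] 0.011018870871174601
rim 3470 ((77.96458435058594, 1.0100412368774414), (51.85882568359375, 6.5414533615112305), 0.0038653691299259663) ztop -73.61752158498132 x [ 52.5 103.5]
station [([333.6, 135.9], 0.82, [0.5144, 0.3361, 0.008])]
wrist off 0.29 pose [564.83 229.35  81.9 ] cost 0.0339 station [514.6 337.5]
top off 0.07 pose [564.3  229.36  81.67] cost 0.029 station [514.5 337.7]
side off 0.62 pose [563.78 230.65  81.57] cost 0.0431 station [514.1 339.1]
```

```bash
python3 -c "from rig import close_job; print(close_job())"
```

```text
the job is handed in; nothing more can be done
None
```

I handed the job in at 26 s: the wide sleeve is seated on the gauge pin, and the arm is holding the mirror at the station, within about 0.2 mm and 0.1° of the target by my measurements. My first grip caught the sleeve's rim and shifted it about 1 cm before I regripped it; no verdict came back at hand-in, and I did not check whether the camera actually sees the cross.

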